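# Stack a paint sprayer's pump head on its stud plate

### The job

Rebuild the sprayer's pump head on the grey block: pick the flange whose holes match the block's four studs and lower it, neck up, over the studs until it lies flat on the block. Then slip the wide ring over its neck, then the narrow ring, then the cap on top, each fully down on the one below. Leave the two flanges that do not fit where they are.

Things in the scene. Friction and masses are not known exactly. Their poses are not given: they have to be found in the camera images.
- stud_plate (a point): Fixed grey pump block, 96 mm square, 16 mm high, brass stub on its +x side. Four upright steel studs on its flat top at x, y = +-22 mm (a 44 mm square), each 8 mm thick and 14 mm tall, the top 4 mm tapering to 4 mm. Point: centre of the top face, 16 mm above the bench; z up, x and y square to the block's sides.
- flange_square_mid (a point): Loose alloy flange, plate down: plate 80 mm square, 8 mm thick; boss 40 mm across up to 18 mm; round neck 20 mm across (grip here from above) up to 60 mm, its top 4 mm tapered; 0.26 kg. Four 13 mm holes at x, y = +-22 mm (a 44 mm square). Point: on the axis, 30 mm above the underside; z along the neck, x and y square to the plate's edges.
- flange_rect_mid (a point): Loose alloy flange, plate down: plate 80 mm square, 8 mm thick; boss 40 mm across up to 18 mm; round neck 20 mm across (grip here from above) up to 60 mm, its top 4 mm tapered; 0.26 kg. Four 13 mm holes at x = +-27, y = +-13 mm (an oblong). Point: on the axis, 30 mm above the underside; z along the neck, x and y square to the plate's edges.
- flange_three_mid (a point): Loose alloy flange, plate down: plate 80 mm square, 8 mm thick; boss 40 mm across up to 18 mm; round neck 20 mm across (grip here from above) up to 60 mm, its top 4 mm tapered; 0.26 kg. Three 13 mm holes, evenly round a 31 mm radius, one on +y. Point: on the axis, 30 mm above the underside; z along the neck, x and y square to the plate's edges.
- wide_ring_mid (a point): The wide steel ring: 60 mm outside, 26 mm bore, 16 mm high, same either way up, about 0.13 kg. The point is its centre, 8 mm above its underside; z is its axis. Lies flat on the bench.
- narrow_ring_mid (a point): The narrow steel ring: 44 mm outside, 26 mm bore, 16 mm high, same either way up, about 0.09 kg. The point is its centre, 8 mm above its underside; z is its axis. Lies flat on the bench.
- cap_mid (a point): The round steel cap with fine grooves round its side and no hole in its top: 40 mm across, 30 mm high, the top 4 mm tapering, about 0.1 kg. From below it has a blind socket 26 mm across and 14 mm deep that slips over a neck. The point is its centre, 15 mm above its open rim; z up along its axis. Stands on the bench, socket down.
There are look-alikes about, which are no part of the job. What is shaped like the part that bears cap_mid but orange or yellow is not meant.

How it is judged:
By the outcome, as a careful person would: the job done as asked, in the order asked, and still so for the second after the job is handed in, with the robot touching nothing.
It also fails if it takes over 120 s, if anything falls off the work surface, if the arm or the gripper's body presses on something with over 40 N, if the wrist force passes 120 N, or if a joint passes its speed limit or range.

### The arm

A 6-joint arm with a two-finger parallel gripper is mounted at the origin on the work surface. World frame = base frame: x ahead of the robot, y to its left, z up, the work surface at z = 0. Lengths are in mm, angles in rad, forces in N, time in s.
With the tool pointing down it reaches from about 300 to 775 mm from the base axis. Payload 14.6 kg.
Tool frame: the origin (TCP) lies on the centre line of the jaws, within the pads' length; the fingertips stand bot.nose_length ahead of it and the grasp point (between the pads) lies 2 mm behind it (bot.nose_length is the distance from the TCP to the fingertips, in mm); z points along the fingers, x is the direction in which the jaws open and shut, and the axes are right-handed (so a half turn about z gives the same grasp; the last joint's range is limited). The gripper opens to 85 mm and grips with 20 to 120 N. Pads are 22 mm wide; open, the fingers measure 114 mm over their backs; the gripper's body (76 mm by 85 mm) begins 54 mm behind the grasp point. The pads swing forward as they close: fully open they stand 13 mm farther back than shut.
Start: joints at [-1.209, 0.3, 1.521, -0, 1.321, -0.067], TCP at [228.671, -500.199, 248.281] pointing down, gripper open.
Joint ranges: [-3.03, 3.03], [-0.79, 2.21], [0.23, 2.52], [-1.04, 4.18], [0, 3.07], [-2.55, 2.55]. Speed limits (rad/s): [2.22, 2.22, 2.57, 3.14, 3.14, 3.14].

### API

Orientations are given as a 3x3 rotation matrix whose columns are the frame's x, y, z axes.
In Python, from station import bot gives the robot as it stands. The module is installed in compiled form; this text tells all that it offers.
- The arm moves only by the tool apply_moves, never from a script. Its argument "rows" is text: rows parted by semicolons, each of 7 numbers parted by spaces: the turn, a rotation vector about the tool's x, y, z in degrees, then the shift along the tool's x, y, z in cm, then the closure in counts, from 0 (fully open) to 255 (shut). A call has 1 to 20 rows; each row is the pose to reach, as a shift and turn from the pose commanded when the call began, along the tool's axes at that moment; what a row does not reach only later rows make up. A row lasts 1/8 s, in which the tool goes at most 62.5 mm and 10.7 degrees, less where a joint would pass 70% of its speed; a pose out of reach is approached as far as the arm can. A call with a gripper value outside its range is refused whole. The fingers move at their own pace and stop on an object; "squeeze" is the grip in N (left out, the last holds). Time passes only in rows, so rows that repeat a pose let the fingers close. It gives the time, the measured TCP pose, the force and the opening at its end, in the units of the state.
- bot.observe(): the state, without advancing time (a new reading comes with each control period).
- bot.capture(name): name is "side" or "top" or "wrist"; returns a dict with "img" (384x512x3 uint8, red, green, blue), "vfov" (degrees; the focal length in pixels is half the picture's height over the tangent of half this angle, whatever the lens; pixels are square), "cx", "cy" (the principal point, pixels), "R" (3x3) and "t" (3): a world point X has camera coordinates R X + t; the wrist camera has in their place "T_tool_cam" (4x4, takes a point from camera to tool coordinates, whose origin is the TCP and whose axes are the tool frame's). Camera axes: x right, y down, z forward; pixel columns grow to the right and rows downward; lengths in mm; the calibration is good to about 2 mm. A picture is of the moment at which its call begins: read the wrist's pose just before it. There is no depth.
- bot.finish_job(): hands the job in, once; it reports no verdict.
Trained networks look in a picture, given as the dict that the camera call returned (one of the last four; its "shot" number tells which), for a name from the list of things; names that differ only in an ending like _2 or _b are one class to them, and where a whole thing is asked for, a point or a joint stands for the part that bears it (a point fixed in the world has none). Each returns a list of dicts, best first, with "conf" (0 to 1); they miss things now and then, are a little off and sometimes report something else, mostly with a low value. They report only what shows in the picture. A call takes as long as a camera call. They do not tell look-alikes from the thing itself.
- bot.boxes_of(picture, query): "point" ([x, y, z] in mm, in world coordinates, good to about 4 mm: the middle of the surface that is visible of it).
- bot.regions_of(picture, query): "pixels" (384x512 bool, what is visible of it).
The state is a dict: "time": time; "joint_pos": joint angles; "dq": joint speeds; "joint_torque": joint torques, N m; "tool_pos": TCP position; "orientation": TCP orientation; "force": force on the tool from outside, world axes, zero at the start; "moment": the same for the moment, N m; "width": finger opening in mm.
Only numpy, scipy, OpenCV 4.12 (cv2) and the standard library are available. Lean on these libraries where they do the work, as an engineer would, in place of code of your own. Each camera call takes 0.05 s, during which the arm holds its last target. There are 200 camera calls.

## Working session

There is one attempt and no reset: what is moved stays moved. The work goes in short steps, Python scripts to look and compute and a tool call to move; the robot and the scene stay as the last step left them, time stands still between calls to the robot, and variables do not carry over. Pictures are saved under pics/ and viewed, about 12 in all and at most 16, crops included, and the job is handed in when it is done.

Besides the shell and the picture viewer there is one more tool, called after "Call:" in YAML: its name, and indented under it one key for each argument. apply_moves: Moves the arm, as the interface text tells. Its arguments: {"type":"object","properties":{"rows":{"type":"string"},"squeeze":{"type":"number"}},"required":["rows"]}

```bash
mkdir -p pics; ls
cat > h.py <<'E'
import numpy as np, cv2
from station import bot
NAMES=["stud_plate","flange_square_mid","flange_rect_mid","flange_three_mid","wide_ring_mid","narrow_ring_mid","cap_mid"]
def K(c):
    f=c["img"].shape[0]/2/np.tan(np.radians(c["vfov"])/2); return f
def cam(c,s=None):
    if "R" in c: return np.array(c["R"]),np.array(c["t"])
    T=np.array(c["T_tool_cam"]); W=np.eye(4); W[:3,:3]=s["orientation"]; W[:3,3]=s["tool_pos"]
    I=np.linalg.inv(W@T); return I[:3,:3],I[:3,3]
def proj(c,X,s=None):
    R,t=cam(c,s); p=R@np.array(X,float)+t; f=K(c); return np.array([c["cx"]+f*p[0]/p[2],c["cy"]+f*p[1]/p[2]])
def back(c,uv,z,s=None):
    R,t=cam(c,s); f=K(c); d=R.T@np.array([(uv[0]-c["cx"])/f,(uv[1]-c["cy"])/f,1]); o=-R.T@t
    return o+d*(z-o[2])/d[2]
def save(n,img,box=None,scale=1):
    if box: x0,y0,x1,y1=box; img=img[y0:y1,x0:x1]
    img=cv2.resize(img,None,fx=scale,fy=scale,interpolation=cv2.INTER_CUBIC)
    cv2.imwrite("pics/"+n+".png",img[:,:,::-1])
E
python3 - <<'E'
from h import *
s=bot.observe(); print(s, bot.nose_length)
for n in ("top","side"):
    c=bot.capture(n); save(n+"0",c["img"],scale=1.5)
    print(n,c["vfov"],c["cx"],c["cy"],-np.array(c["R"]).T@c["t"])
    for q in NAMES:
        for d in bot.boxes_of(c,q): print(q,round(d["conf"],2),np.round(d["point"]),np.round(proj(c,d["point"])))
E
```

```text
pics
{'time': 0.0, 'joint_pos': array([-1.20858511e+00,  3.00441340e-01,  1.52157697e+00, -2.07271849e-05,
        1.32067007e+00, -6.66101659e-02]), 'dq': array([-0.00064874,  0.00010704,  0.00113718, -0.00082312, -0.00097727,
       -0.00021005]), 'joint_torque': array([ 4.01860389e-04, -5.43504417e+01, -3.61787081e+01,  6.40669487e-05,
        4.04471008e-03,  1.72845921e-05]), 'tool_pos': array([ 228.60435228, -500.01310767,  247.73936134]), 'orientation': array([[ 4.15803646e-01, -9.09454321e-01, -4.07042108e-04],
       [-9.09453754e-01, -4.15803842e-01,  1.01751522e-03],
       [-1.09463329e-03, -5.29005670e-05, -9.99999399e-01]]), 'force': array([-0.4794516 ,  0.66473739,  0.44805469]), 'moment': array([-0.03616329,  0.0192667 , -0.00908386]), 'width': 85.85446918984083} 17.0
top 57.89522584722441 253.66465211583093 191.21664102112254 [422.38990349 -20.76504953 970.05672906]
stud_plate 0.75 [ 640. -170.   14.] [311. 175.]
stud_plate 0.31 [608. 169.   9.] [192. 190.]
flange_square_mid 0.7 [606. 172.  12.] [191. 191.]
flange_rect_mid 0.57 [604. 325.  13.] [136. 193.]
flange_thr
[... 314 characters left out ...]
id 0.48 [562. -54.  26.] [271. 203.]
side 47.55528079839809 248.9329297046346 192.35092519357923 [229.61286893 672.52224919 823.34029716]
stud_plate 0.89 [ 638. -166.   18.] [251. 151.]
flange_square_mid 0.55 [608. 184.   7.] [197. 248.]
flange_square_mid 0.37 [598. 337.   9.] [163. 302.]
flange_rect_mid 0.58 [605. 336.  10.] [160. 301.]
flange_three_mid 0.94 [ 578. -345.   11.] [294. 124.]
wide_ring_mid 0.67 [471. 100.  14.] [266. 241.]
narrow_ring_mid 0.7 [440. 265.  16.] [246. 303.]
cap_mid 0.77 [592.  79.  30.] [224. 213.]
cap_mid 0.72 [716.  33.  30.] [190. 185.]
cap_mid 0.72 [698. -61.  28.] [214. 165.]
cap_mid 0.54 [637.  10.  30.] [221. 189.]
cap_mid 0.51 [557. -47.  28.] [259. 185.]
```

View pics/top0.png

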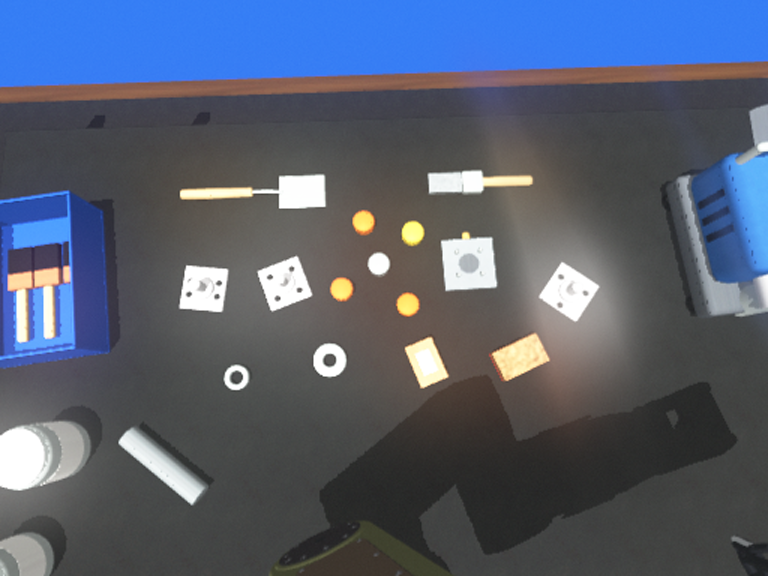

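View pics/side0.png

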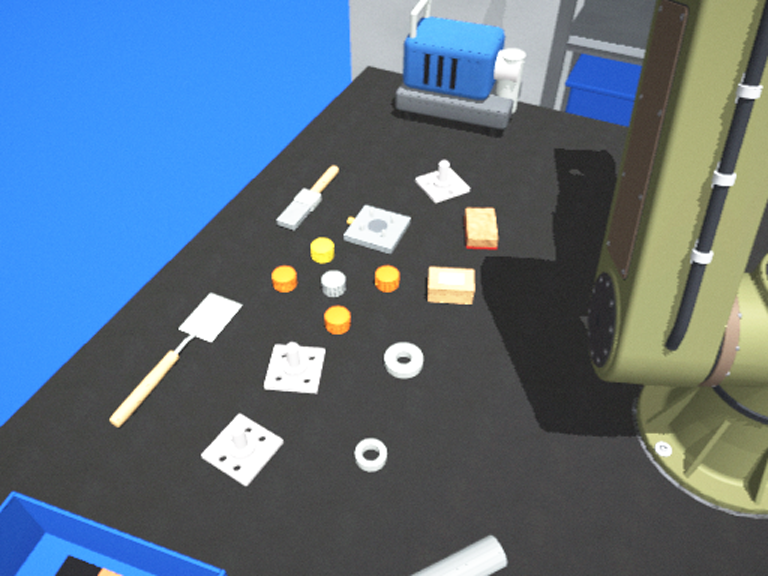

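The pictures show three flanges: top0 (283,283), (203,288) and (570,291). Five cap-shaped things are in view, of which only (378,264) is grey; the orange ones are at (363,222), (341,289) and (407,304), and the yellow one at (413,233). The wide ring is at (330,360), the narrow ring at (236,377) and the block at (468,263). Next is a close crop to check the choice of flange.

Run:
```python
from h import *
c=bot.capture("top")
a=cv2.resize(c["img"][165:220,110:275],None,fx=4.8,fy=4.8,interpolation=cv2.INTER_CUBIC)
b=cv2.resize(c["img"][150:220,270:412],None,fx=4.8,fy=4.8,interpolation=cv2.INTER_CUBIC)[:, :a.shape[1]]
b=cv2.copyMakeBorder(b,0,0,0,a.shape[1]-b.shape[1],cv2.BORDER_CONSTANT)
save("crop",np.vstack([a,b]))
```

```text
(no output)
```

View pics/crop.png

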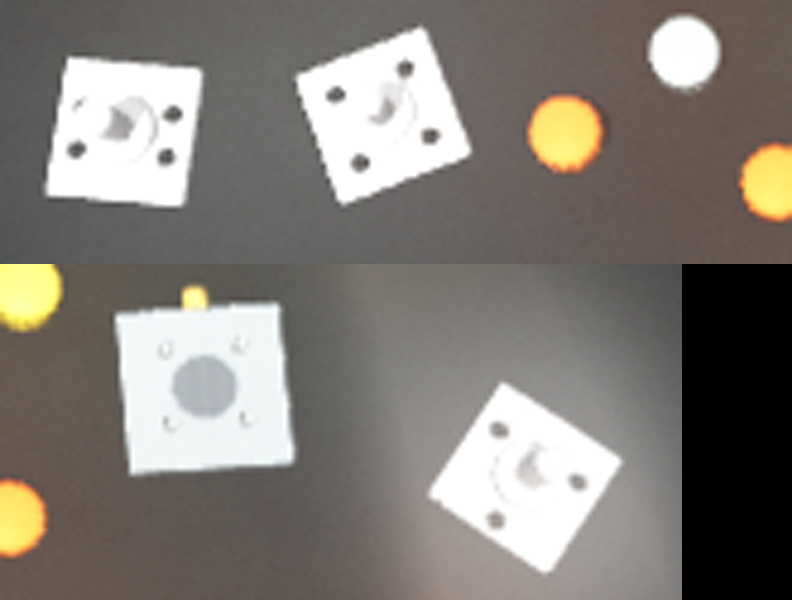

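Square flange: crop (385,105), i.e. world (606,172), with four holes in a square. The one to its left is the oblong, and the lower right one has three holes. The cap is the grey one at (684,50). Next I check the wrist camera's offset and work out the moves.

```bash
cat >> h.py <<'E'
def mv(p,yaw=None):
    "shift (cm) and turn (deg) along present tool axes to reach TCP p, pointing down, tool x at yaw deg"
    s=bot.observe(); R=np.array(s["orientation"]); d=R.T@(np.array(p,float)-s["tool_pos"])/10
    cur=np.degrees(np.arctan2(R[1,0],R[0,0])); y=np.radians(cur if yaw is None else yaw)
    G=np.array([[np.cos(y),np.sin(y),0],[np.sin(y),-np.cos(y),0],[0,0,-1]])
    r=np.degrees(cv2.Rodrigues(R.T@G)[0].ravel())
    print("pos",np.round(s["tool_pos"],1),"yaw",round(cur,2),"w",round(s["width"],1),"t",s["time"],"F",np.round(s["force"],1))
    print("turn",np.round(r,2),"shift cm",np.round(d,2))
E
python3 - <<'E'
from h import *
c=bot.capture("wrist"); print(c["vfov"],np.round(c["T_tool_cam"],3))
mv([560,-170,248],-90); mv([530,172,248],-90)
E
```

```text
61.555769678535235 [[ 1.00000e+00 -1.00000e-03 -0.00000e+00  1.05000e+00]
 [ 1.00000e-03  9.47000e-01  3.22000e-01 -8.34080e+01]
 [-0.00000e+00 -3.22000e-01  9.47000e-01 -1.24271e+02]
 [ 0.00000e+00  0.00000e+00  0.00000e+00  1.00000e+00]]
pos [ 228.7 -500.2  248.3] yaw -65.43 w 85.4 t 0.9 F [-0.   0.   0.5]
turn [ 0.   -0.   24.57] shift cm [-1.626e+01 -4.386e+01  3.000e-02]
pos [ 228.7 -500.2  248.3] yaw -65.43 w 85.4 t 0.9 F [-0.   0.   0.5]
turn [ 0.   -0.   24.57] shift cm [-4.861e+01 -5.535e+01  3.000e-02]
```

Call:
apply_moves:
  rows: "0 0 8 -4 -17 2 0;0 0 16 -8 -34 4 0;0 0 24.57 -12.5 -52 4.8 0;0 0 24.57 -12.5 -52 4.8 0;0 0 24.57 -12.5 -52 4.8 0;0 0 24.57 -12.5 -52 4.8 0;0 0 24.57 -12.5 -52 4.8 0;0 0 24.57 -12.5 -52 4.8 0;0 0 24.57 -12.5 -52 4.8 0;0 0 24.57 -12.5 -52 4.8 0;0 0 24.57 -12.5 -52 4.8 0;0 0 24.57 -12.5 -52 4.8 0;0 0 24.57 -12.5 -52 4.8 0"

```text
time: 2.52
tool_pos: [649.3, -171.1, 200.7]
orientation: [[-0.001, -1.0, 0.0], [-1.0, 0.001, -0.0], [0.0, -0.0, -1.0]]
force: [-0.7, -0.0, -0.5]
width: 85.3
```

Run:
```python
from h import *
s=bot.observe(); c=bot.capture("wrist"); save("w_block",c["img"],scale=1.5)
np.savez("block.npz",img=c["img"])
for d in bot.boxes_of(c,"stud_plate"): print(d, proj(c,d["point"],s))
mv([616,172,200],-90)
```

```text
{'point': [646.0, -167.1, 22.5], 'conf': 0.73} [249.69785341 178.77780127]
pos [ 649.4 -170.8  200.6] yaw -90.04 w 85.3 t 2.625 F [ 0.4 -0.3 -0.3]
turn [-0.02 -0.   -0.04] shift cm [-34.27   3.36   0.05]
```

View pics/w_block.png

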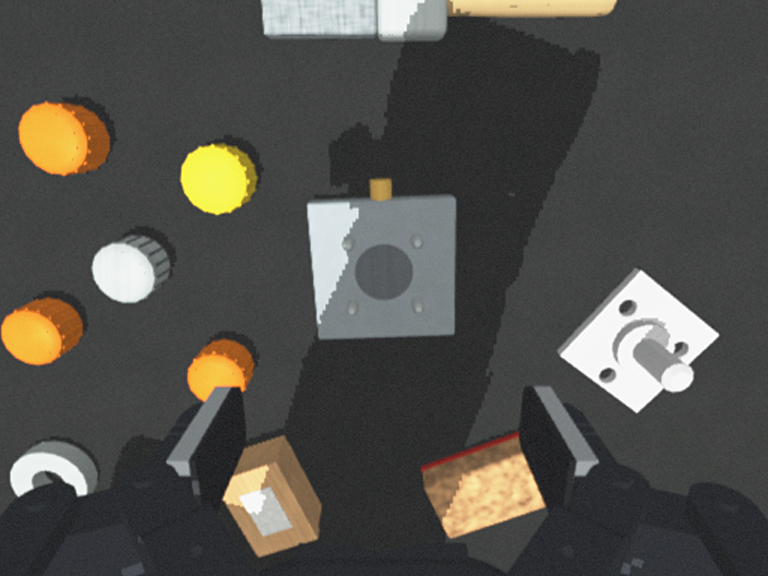

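The block sits at centre disc (384,272), with top corners near (308,200), (455,196), (455,333), (320,338) and studs at (348,243), (417,241), (419,307), (352,308). Now the same view over the square flange.

Call:
apply_moves:
  rows: "0 0 0 -6 1 0 0;0 0 0 -12 2 0 0;0 0 0 -18 2.5 0 0;0 0 0 -24 3.4 0 0;0 0 0 -30 3.4 0 0;0 0 0 -34.3 3.4 0 0;0 0 0 -34.3 3.4 0 0;0 0 0 -34.3 3.4 0 0"

```text
time: 3.62
tool_pos: [615.6, 172.1, 200.3]
orientation: [[-0.0, -1.0, -0.0], [-1.0, 0.0, -0.0], [0.0, 0.0, -1.0]]
force: [1.2, -0.1, 1.0]
width: 85.3
```

Run:
```python
from h import *
s=bot.observe(); c=bot.capture("wrist"); save("w_fl",c["img"],scale=1.5)
print(np.round(s["tool_pos"],1))
for d in bot.boxes_of(c,"flange_square_mid"): print(d, proj(c,d["point"],s))
np.savez("fl.npz",img=c["img"],pos=s["tool_pos"],R=s["orientation"])
# block from former view
b=dict(c); sb=dict(tool_pos=np.array([649.4,-170.8,200.6]),orientation=np.array([[-.001,-1,0],[-1,.001,0],[0,0,-1]]))
for z,P in ((16,[(308,200),(455,196),(455,333),(320,338)]),(16,[(384,272)]),(27,[(348,243),(417,241),(419,307),(352,308)])):
    Q=np.array([back(c,np.array(p)/1.5,z,sb) for p in P]); print(np.round(Q[:,:2],1),Q.mean(0).round(1))
    if len(Q)==4:
        e=[Q[1]-Q[0],Q[2]-Q[1],Q[3]-Q[2],Q[0]-Q[3]]; print([round(np.degrees(np.arctan2(v[1],v[0]))%90,1) for v in e],[round(np.linalg.norm(v),1) for v in e])
```

```text
[615.6 172.1 200.3]
{'point': [619.2, 180.9, 6.9], 'conf': 0.96} [245.07102671 168.06998436]
[[ 689.2 -124.8]
 [ 691.6 -217.9]
 [ 597.3 -222.3]
 [ 593.6 -128.3]] [ 642.9 -173.3   16. ]
[np.float64(1.4), np.float64(2.7), np.float64(2.2), np.float64(2.1)] [np.float64(93.1), np.float64(94.4), np.float64(94.1), np.float64(95.6)]
[[ 641.6 -173. ]] [ 641.6 -173.    16. ]
[[ 663.9 -150.3]
 [ 665.1 -193.7]
 [ 620.8 -196. ]
 [ 620.1 -151.9]] [ 642.5 -172.9   27. ]
[np.float64(1.6), np.float64(2.9), np.float64(0.8), np.float64(2.1)] [np.float64(43.4), np.float64(44.4), np.float64(44.1), np.float64(43.8)]
```

View pics/w_fl.png

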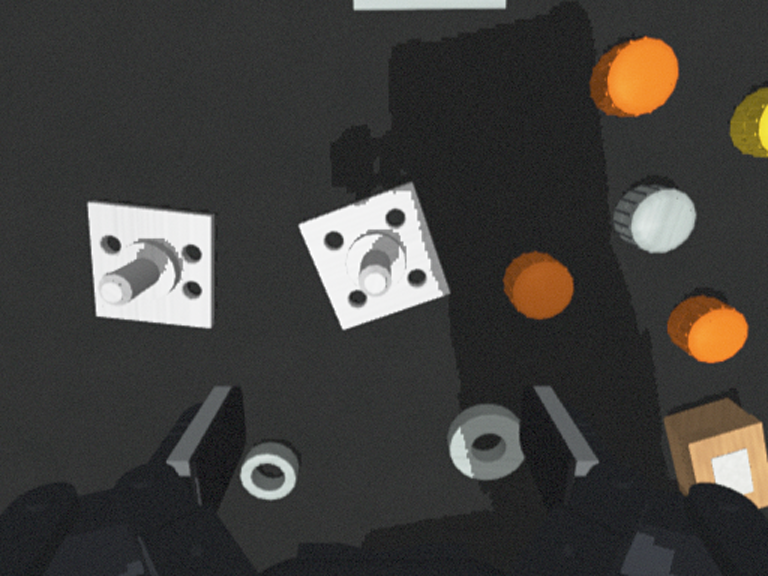

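Square flange: plate corners near (299,224), (411,184), (450,293), (344,329), holes at (334,240), (396,217), (417,278), (357,298), neck top about (375,284). The rings are at (270,470) and (487,441), and the grey cap's top at (661,220).

Run:
```python
from h import *
c=bot.capture("wrist"); s=bot.observe()
for z,P in ((8,[(299,224),(411,184),(450,293),(344,329)]),(8,[(334,240),(396,217),(417,278),(357,298)]),(60,[(375,286)]),(16,[(269,474)]),(16,[(488,436)]),(30,[(661,221)])):
    Q=np.array([back(c,np.array(p)/1.5,z,s) for p in P]); print(Q.mean(0).round(1))
    if len(Q)==4:
        e=[Q[1]-Q[0],Q[2]-Q[1],Q[3]-Q[2],Q[0]-Q[3]]; print([round(np.degrees(np.arctan2(v[1],v[0]))%90,1) for v in e],[round(np.linalg.norm(v),1) for v in e])
for q in NAMES[4:]:
    for d in bot.boxes_of(c,q): print(q,d)
```

```text
[614.4 174.6   8. ]
[np.float64(19.3), np.float64(20.9), np.float64(19.9), np.float64(20.2)] [np.float64(77.9), np.float64(79.4), np.float64(78.9), np.float64(80.2)]
[614.9 174.6   8. ]
[np.float64(20.4), np.float64(19.3), np.float64(19.2), np.float64(19.5)] [np.float64(44.0), np.float64(44.5), np.float64(43.8), np.float64(43.6)]
[612.7 174.6  60. ]
[445.4 258.4  16. ]
[479.5  91.3  16. ]
[ 6.444e+02 -6.000e-01  3.000e+01]
wide_ring_mid {'point': [474.8, 93.8, 21.2], 'conf': 0.83}
narrow_ring_mid {'point': [443.9, 263.1, 16.3], 'conf': 0.92}
cap_mid {'point': [700.0, -52.5, 14.0], 'conf': 0.97}
cap_mid {'point': [722.5, 31.8, 36.1], 'conf': 0.84}
cap_mid {'point': [644.7, 4.5, 32.0], 'conf': 0.75}
cap_mid {'point': [600.8, 69.4, 24.6], 'conf': 0.72}
cap_mid {'point': [570.3, -46.8, 25.7], 'conf': 0.56}
cap_mid {'point': [473.7, 93.1, 18.3], 'conf': 0.2}
```

Call:
apply_moves:
  rows: "0 0 0 -0.25 0.1 4 0;0 0 0 -0.25 0.1 8 0;0 0 0 -0.25 0.1 12 0;0 0 0 -0.25 0.1 14 0;0 0 0 -0.25 0.1 15.8 0;0 0 0 -0.25 0.1 15.8 0;0 0 0 -0.25 0.1 15.8 100;0 0 0 -0.25 0.1 15.8 170;0 0 0 -0.25 0.1 15.8 255;0 0 0 -0.25 0.1 15.8 255;0 0 0 -0.25 0.1 15.8 255;0 0 0 -0.25 0.1 15.8 255;0 0 0 -0.25 0.1 15.8 255;0 0 0 -0.25 0.1 15.8 255"
  squeeze: 40

```text
time: 5.68
tool_pos: [614.8, 175.3, 42.9]
orientation: [[-0.0, -1.0, 0.001], [-1.0, 0.0, 0.0], [-0.0, -0.001, -1.0]]
force: [-1.7, -0.8, 6.5]
width: 18.7
```

Call:
apply_moves:
  rows: "0 0 0 0 0 -2 255;0 0 0 0 0 -5 255;0 0 0 1 0 -8 255;0 0 2 4 -0.3 -8 255;0 0 4 8 -0.6 -8 255;0 0 7 12.5 -0.9 -8 255;0 0 10 17 -1.2 -8 255;0 0 13 21.5 -1.6 -8 255;0 0 15 26 -2 -8 255;0 0 17 30 -2.4 -8 255;0 0 17.7 33 -2.77 -7 255;0 0 17.7 34.3 -2.77 -6 255;0 0 17.7 34.8 -2.77 -5 255;0 0 17.7 34.8 -2.77 -5 255;0 0 17.7 34.8 -2.77 -5 255;0 0 17.7 34.8 -2.77 -5 255"

```text
time: 7.68
tool_pos: [642.6, -172.2, 92.8]
orientation: [[-0.303, -0.953, 0.001], [-0.953, 0.303, -0.0], [-0.0, -0.001, -1.0]]
force: [-0.7, -0.2, -4.2]
width: 19.0
```

Run:
```python
from h import *
mv([642.5,-172.6,72],-107.7)
s=bot.observe(); c=bot.capture("wrist"); save("hold",c["img"],(100,100,420,384),2.4)
np.savez("hold.npz",img=c["img"],pos=s["tool_pos"],R=s["orientation"])
d=bot.capture("side"); save("hold_s",d["img"],(190,80,310,200),4)
```

```text
pos [ 642.6 -172.2   92.8] yaw -107.65 w 19.0 t 7.675 F [-0.7 -0.2 -4.2]
turn [-0.04  0.    0.05] shift cm [ 0.04 -0.    2.08]
```

View pics/hold.png

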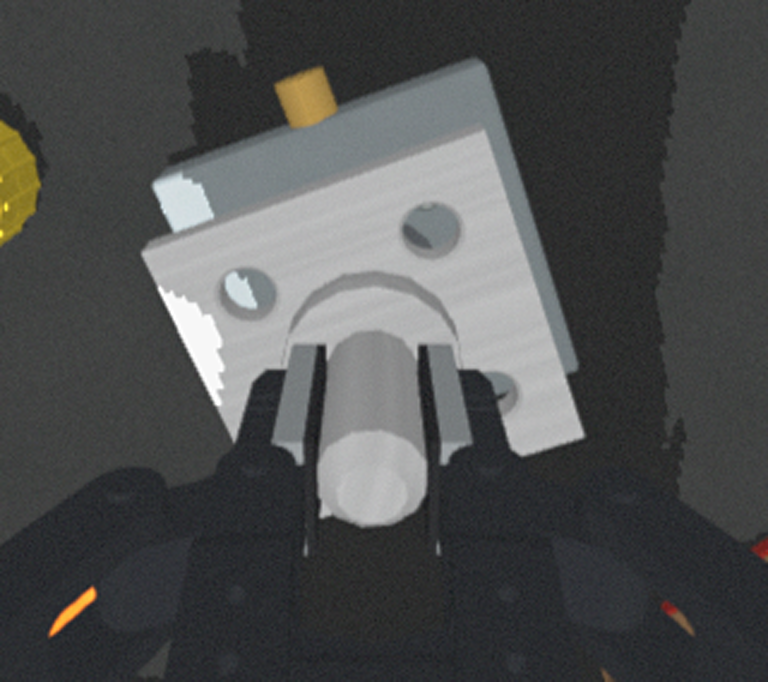

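Held flange: plate corners (142,252), (484,128), (583,435), holes at (248,293), (431,230). The block's far edge behind it runs from about (155,187) to (482,66). I project the model of both into the image to compare.

Run:
```python
from h import *
c=bot.capture("wrist"); s=bot.observe()
def bp(P,z): return np.array([back(c,np.array(p)/2.4+100,z,s) for p in P])
zt=s["tool_pos"][2]-42.9+8
H=bp([(248,293),(431,230)],zt); E=bp([(142,252),(484,128),(583,435)],zt); B=bp([(155,187),(482,66)],16)
for n,Q,k in (("holes",H,22),("plate",E,40),("block",B,48)):
    v=Q[1]-Q[0]; a=np.degrees(np.arctan2(v[1],v[0])); u=v/np.linalg.norm(v); nrm=np.array([u[1],-u[0],0])
    if nrm[0]>0: nrm=-nrm
    print(n,Q.round(1)[:,:2].tolist(),"len",np.linalg.norm(v).round(1),"ang%90",round(a%90,2),"centre",((Q[0]+Q[1])/2+nrm*k).round(1))
print(s["tool_pos"])
# overlay model: flange at est, block at est
im=c["img"].copy()
def sq(cx,cy,y,h,z,col):
    y=np.radians(y); R=np.array([[np.cos(y),-np.sin(y)],[np.sin(y),np.cos(y)]])
    p=[proj(c,[*(R@[a*h,b*h]+[cx,cy]),z],s) for a,b in((1,1),(1,-1),(-1,-1),(-1,1))]
    return np.array(p)
big=cv2.resize(im[100:,100:420],None,fx=2.4,fy=2.4,interpolation=cv2.INTER_CUBIC)
for a in ((642.3,-173,2,48,16,(255,0,0)),(*s["tool_pos"][:2],2,40,zt,(0,255,0)),(*s["tool_pos"][:2],2,22,zt,(0,255,0)),(642.3,-173,2,22,30,(255,0,255))):
    p=((sq(*a)-100)*2.4).astype(np.int32); cv2.polylines(big,[p],True,a[5],1)
save("ov",big)
```

```text
holes [[664.0, -151.0], [665.8, -194.3]] len 43.3 ang%90 2.46 centre [ 642.9 -173.6   57.7]
plate [[680.3, -132.3], [684.1, -211.1], [604.9, -214.3]] len 78.9 ang%90 2.76 centre [ 642.2 -173.6   57.7]
block [[685.5, -125.7], [689.8, -218.1]] len 92.5 ang%90 2.65 centre [ 639.7 -174.1   16. ]
[ 642.44235193 -172.54479846   92.57980238]
```

View pics/ov.png

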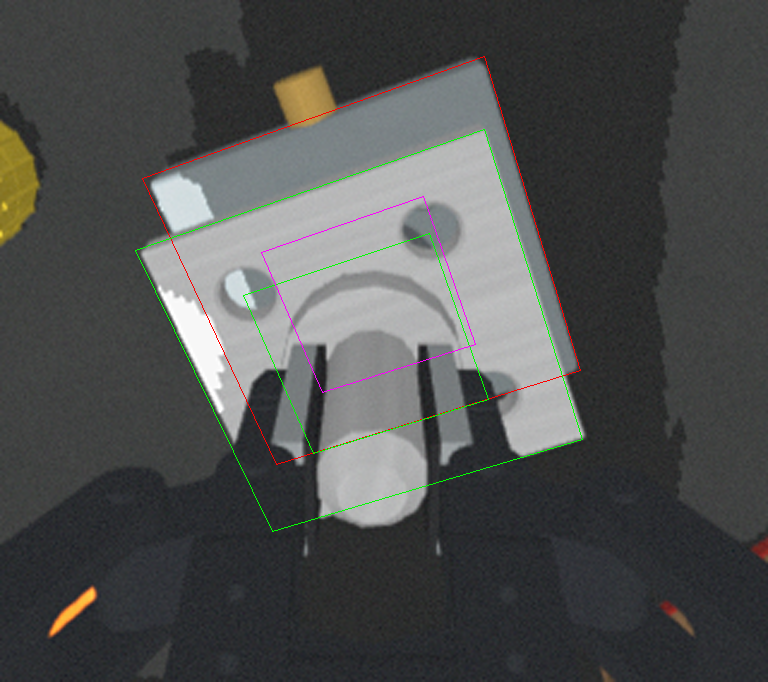

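Both models overlay to about 1 mm. I lower in small steps, down to the stud tops and then over them.

Call:
apply_moves:
  rows: "0 0 0 0 -0 1 255;0 0 0 0 -0 1.6 255;0 0 0 0 0 2 255;0 0 0 0 0 2.3 255;0 0 0 0 0 2.5 255;0 0 0 0 0 2.5 255"

```text
time: 8.57
tool_pos: [642.3, -172.8, 67.3]
orientation: [[-0.304, -0.953, -0.0], [-0.953, 0.304, 0.0], [-0.0, 0.0, -1.0]]
force: [-0.4, 1.2, -3.8]
width: 18.8
```

Call:
apply_moves:
  rows: "0 0 0 0 0 0.3 255;0 0 0 0 0 0.5 255;0 0 0 0 0 0.7 255;0 0 0 0 0 0.8 255;0 0 0 0 0 0.85 255;0 0 0 0 0 0.85 255"

```text
time: 9.32
tool_pos: [642.4, -172.8, 58.9]
orientation: [[-0.304, -0.953, 0.0], [-0.953, 0.304, -0.0], [-0.0, -0.0, -1.0]]
force: [-1.4, 0.4, -2.1]
width: 18.9
```

Call:
apply_moves:
  rows: "0 0 0 0 0 0.1 255;0 0 0 0 0 0.1 255;0 0 0 0 0 0.1 120;0 0 0 0 0 0.1 0;0 0 0 0 0 0.1 0;0 0 0 0 0 0.1 0;0 0 0 0 0 0 0;0 0 0 0 0 -3 0;0 0 0 0 0 -7 0;0 0 0 0 -1 -11 0;0 0 0 0 -3.5 -15 0;0 0 0 0 -3.5 -15 0;0 0 0 0 -3.5 -15 0"

```text
time: 10.95
tool_pos: [675.3, -183.4, 207.9]
orientation: [[-0.304, -0.953, -0.001], [-0.953, 0.304, 0.0], [-0.0, 0.001, -1.0]]
force: [0.2, 0.8, -0.2]
width: 85.7
```

Run:
```python
from h import *
s=bot.observe(); c=bot.capture("wrist"); save("placed",c["img"],(100,60,420,330),2.4)
big=c["img"].copy()
def sq(cx,cy,y,h,z):
    y=np.radians(y); R=np.array([[np.cos(y),-np.sin(y)],[np.sin(y),np.cos(y)]])
    return np.array([proj(c,[*(R@[a*h,b*h]+[cx,cy]),z],s) for a,b in((1,1),(1,-1),(-1,-1),(-1,1))])
big=cv2.resize(big[60:330,100:420],None,fx=2.4,fy=2.4,interpolation=cv2.INTER_CUBIC)
for a in ((642.4,-173,2.2,48,16),(642.4,-173,2.2,40,24)):
    cv2.polylines(big,[((sq(*a)-[100,60])*2.4).astype(np.int32)],True,(255,0,0),1)
p=(proj(c,[642.4,-173,76],s)-[100,60])*2.4; cv2.circle(big,tuple(int(v) for v in p),3,(0,0,255),-1)
save("placed",big)
mv([490,91,200],-90)
```

```text
pos [ 675.1 -183.3  207.5] yaw -107.7 w 85.2 t 11.0 F [-0.2  0.2 -0.2]
turn [  0.12   0.02 -17.7 ] shift cm [-20.5   25.97   0.8 ]
```

View pics/placed.png

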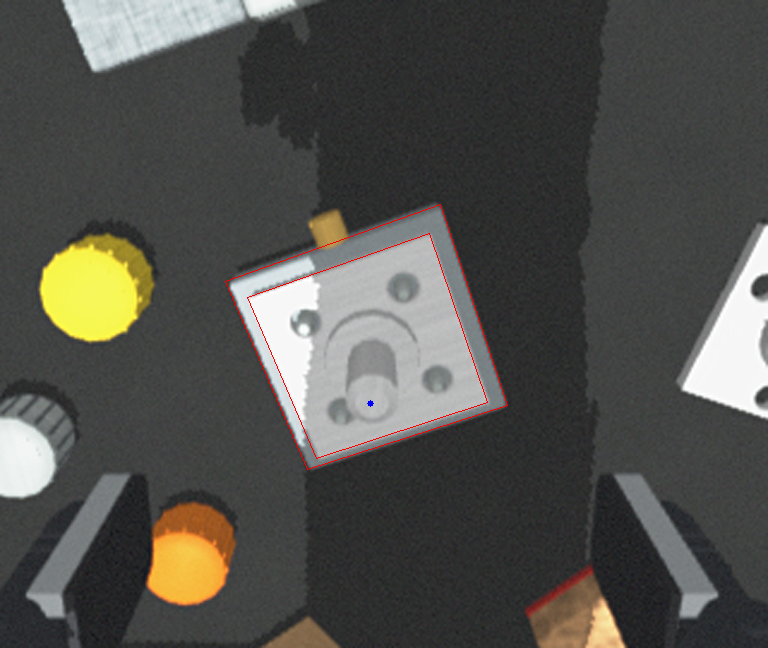

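The flange lies flat on the block: the projected outlines match, and all four studs show in the holes at (305,322), (403,287), (437,378), (342,410). Next, the wide ring.

Call:
apply_moves:
  rows: "0 0 -3 -4 4 0 0;0 0 -7 -8 8.5 0 0;0 0 -11 -12 13 0 0;0 0 -15 -16 17.5 0.4 0;0 0 -17.7 -19 21 0.8 0;0 0 -17.7 -21.3 23.6 0.8 0;0 0 -17.7 -21.3 23.6 0.8 0;0 0 -17.7 -21.3 23.6 0.8 0"

```text
time: 12.0
tool_pos: [515.5, 90.9, 200.4]
orientation: [[-0.0, -1.0, -0.001], [-1.0, 0.0, -0.0], [0.0, 0.001, -1.0]]
force: [0.9, 0.3, 0.4]
width: 85.7
```

Run:
```python
from h import *
s=bot.observe(); c=bot.capture("wrist"); save("ring",c["img"],scale=1.5)
np.savez("ring.npz",img=c["img"])
for q in ("wide_ring_mid","narrow_ring_mid"):
    for d in bot.regions_of(c,q)[:1]:
        m=np.array(d["pixels"]).astype(np.uint8)
        cn=max(cv2.findContours(m,cv2.RETR_EXTERNAL,cv2.CHAIN_APPROX_NONE)[0],key=cv2.contourArea)
        hs=cv2.findContours(m,cv2.RETR_CCOMP,cv2.CHAIN_APPROX_NONE)
        e=cv2.fitEllipse(cn); print(q,d["conf"],"ellipse",e,"z8:",back(c,e[0],8,s).round(1),"z16",back(c,e[0],16,s).round(1))
        for k,h in zip(hs[0],hs[1][0]):
            if h[3]>=0 and len(k)>20: e2=cv2.fitEllipse(k); print(" hole",e2,back(c,e2[0],16,s).round(1))
mv([479.5,91.3,100],-90)
```

```text
wide_ring_mid 0.8 ellipse ((254.11619567871094, 214.5728759765625), (55.03770446777344, 56.15621566772461), 65.5018539428711) z8: [468.5  90.6   8. ] z16 [471.8  90.5  16. ]
 hole ((254.1875, 214.6424102783203), (18.09255599975586, 23.214052200317383), 86.69795989990234) [471.7  90.5  16. ]
narrow_ring_mid 0.91 ellipse ((97.6924819946289, 237.48634338378906), (39.70327377319336, 43.479347229003906), 77.94686126708984) z8: [441.7 260.7   8. ] z16 [445.7 256.4  16. ]
 hole ((98.49515533447266, 237.4305419921875), (13.43535327911377, 22.398242950439453), 127.91011810302734) [445.8 255.5  16. ]
pos [515.8  90.5 200.5] yaw -90.06 w 85.4 t 12.15 F [ 0.2 -0.5 -0.9]
turn [ 0.02 -0.01 -0.06] shift cm [-0.08  3.63 10.05]
```

View pics/ring.png

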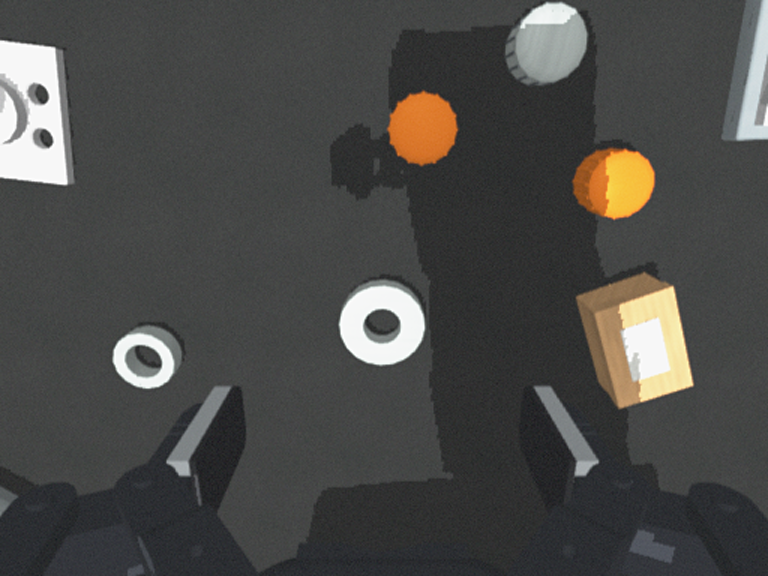

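Wide ring's top face: centre near (382,325) in the image, world about (469.5, 90.5). No obstacles near it.

Call:
apply_moves:
  rows: "0 0 0 0 2 4 0;0 0 0 0 4.6 8 0;0 0 0 0 4.6 12 0;0 0 0 0 4.6 15.5 0;0 0 0 0 4.6 17.5 0;0 0 0 0 4.6 18.3 0;0 0 0 0 4.6 18.3 0;0 0 0 0 4.6 18.3 50;0 0 0 0 4.6 18.3 80;0 0 0 0 4.6 18.3 110;0 0 0 0 4.6 18.3 110;0 0 0 0 4.6 18.3 110"

```text
time: 13.65
tool_pos: [470.2, 91.2, 19.2]
orientation: [[0.0, -1.0, 0.002], [-1.0, -0.0, -0.0], [0.0, -0.002, -1.0]]
force: [-5.4, -3.0, 14.2]
width: 58.5
```

Call:
apply_moves:
  rows: "0 0 0 0 0 -0.5 120;0 0 0 0 0 -1.5 120;0 0 0 0 0 -4 120;0 0 0 0 0 -8 120;0 0 0 3 -2 -10 120;0 0 0 7 -4.5 -10 120;0 0 0 11 -7 -10 120;0 0 0 15 -9.8 -10 120;0 0 0 19 -12.4 -10 120;0 0 0 23 -15 -10 120;0 0 0 25.5 -16.6 -10 120;0 0 0 26.4 -17.3 -10 120;0 0 0 26.4 -17.3 -10 120;0 0 0 26.4 -17.3 -10 120"

```text
time: 15.4
tool_pos: [642.3, -171.7, 118.0]
orientation: [[0.001, -1.0, -0.0], [-1.0, -0.001, 0.0], [-0.0, 0.0, -1.0]]
force: [-0.5, 0.2, -1.5]
width: 58.3
```

Run:
```python
from h import *
mv([642.4,-172.9,105],-90)
s=bot.observe(); c=bot.capture("wrist"); 
big=cv2.resize(c["img"][100:,100:420],None,fx=2.4,fy=2.4,interpolation=cv2.INTER_CUBIC)
def circ(x,y,z,r,col):
    p=np.array([proj(c,[x+r*np.cos(a),y+r*np.sin(a),z],s) for a in np.linspace(0,6.28,60)]); cv2.polylines(big,[((p-100)*2.4).astype(np.int32)],True,col,1)
x,y,z=s["tool_pos"]; circ(x,y,z-3.2,30,(255,0,0)); circ(x,y,z-3.2,13,(255,0,0))
circ(642.4,-172.9,76,8,(0,0,255))
save("ringheld",big)
```

```text
pos [ 642.3 -171.7  118. ] yaw -89.95 w 58.3 t 15.4 F [-0.5  0.2 -1.5]
turn [0.01 0.01 0.05] shift cm [ 0.13 -0.01  1.3 ]
```

View pics/ringheld.png

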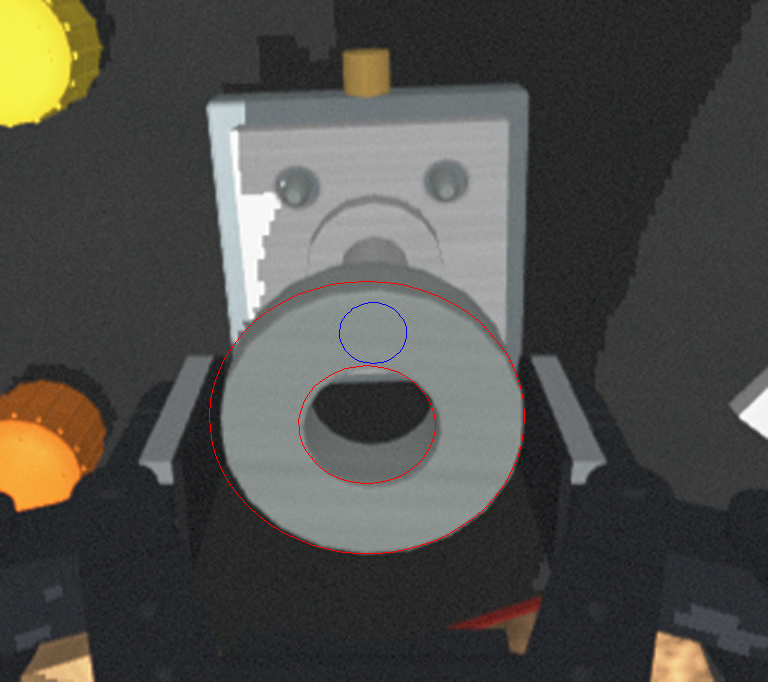

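Ring held level; its bore centre at (370,425) agrees with prediction to about 0.5 mm, and the boss arc is centred near x=375. I go down in two steps.

Call:
apply_moves:
  rows: "0 0 0 0.12 0 1 120;0 0 0 0.12 0 1.8 120;0 0 0 0.12 0 2.3 120;0 0 0 0.12 0 2.7 120;0 0 0 0.12 0 3.1 120;0 0 0 0.12 0 3.5 120;0 0 0 0.12 0 3.5 120"

```text
time: 16.32
tool_pos: [642.5, -173.9, 82.5]
orientation: [[0.0, -1.0, -0.0], [-1.0, -0.0, 0.0], [-0.0, 0.0, -1.0]]
force: [0.0, -0.8, -1.8]
width: 58.1
```

Call:
apply_moves:
  rows: "0 0 0 -0.06 0 0.6 120;0 0 0 -0.06 0 1.2 120;0 0 0 -0.06 0 1.8 120;0 0 0 -0.06 0 2.3 120;0 0 0 -0.06 0 2.6 120;0 0 0 -0.06 0 2.8 120;0 0 0 -0.06 0 2.8 120"

```text
time: 17.2
tool_pos: [642.6, -173.4, 54.7]
orientation: [[-0.0, -1.0, -0.0], [-1.0, 0.0, 0.0], [-0.0, 0.0, -1.0]]
force: [0.4, -0.7, -2.0]
width: 58.3
```

Call:
apply_moves:
  rows: "0 0 0 0 0 0.15 120;0 0 0 0 0 0.2 120;0 0 0 0 0 0.2 60;0 0 0 0 0 0.2 0;0 0 0 0 0 0.2 0;0 0 0 0 0 0.1 0;0 0 0 0 0 -3 0;0 0 0 0 0 -7 0;0 0 0 0 -1 -11 0;0 0 0 0 -3.5 -15 0;0 0 0 0 -3.5 -15 0;0 0 0 0 -3.5 -15 0"

```text
time: 18.7
tool_pos: [677.2, -173.3, 203.9]
orientation: [[-0.0, -1.0, -0.001], [-1.0, 0.0, 0.0], [-0.0, 0.001, -1.0]]
force: [0.3, 0.9, -0.5]
width: 85.5
```

Run:
```python
from h import *
s=bot.observe(); c=bot.capture("wrist")
big=cv2.resize(c["img"][60:330,100:420],None,fx=2.4,fy=2.4,interpolation=cv2.INTER_CUBIC)
def circ(x,y,z,r,col):
    p=np.array([proj(c,[x+r*np.cos(a),y+r*np.sin(a),z],s) for a in np.linspace(0,6.28,60)]); cv2.polylines(big,[((p-[100,60])*2.4).astype(np.int32)],True,col,1)
for a in ((50,30),(50,13),(76,8)): circ(642.5,-173.2,*a,(255,0,0))
save("placed2",big)
mv([487,257,200],-90)
```

```text
pos [ 677.  -173.3  203.5] yaw -90.01 w 85.1 t 18.75 F [ 0.  -1.1 -1.1]
turn [ 0.12  0.03 -0.01] shift cm [-43.03  19.     0.41]
```

View pics/placed2.png

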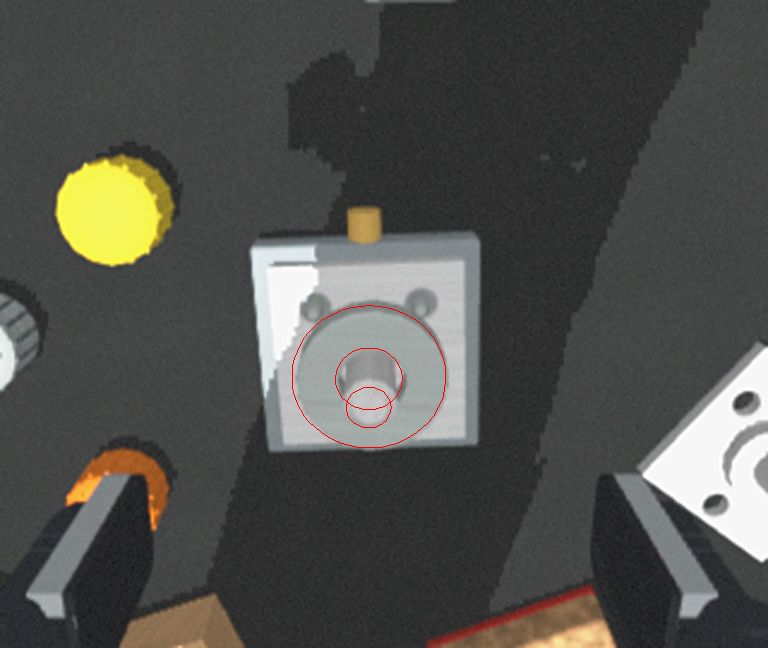

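The wide ring is seated at its expected height, over the neck. Next, the narrow ring.

Call:
apply_moves:
  rows: "0 0 0 -4 1.5 0 0;0 0 0 -9 4 0 0;0 0 0 -15 7 0 0;0 0 0 -21 10 0 0;0 0 0 -27 12.5 0 0;0 0 0 -33 15 0 0;0 0 0 -38 17 0 0;0 0 0 -41.5 18.5 0 0;0 0 0 -43 19 0 0;0 0 0 -43 19 0 0;0 0 0 -43 19 0 0"

```text
time: 20.12
tool_pos: [488.1, 255.4, 204.5]
orientation: [[-0.001, -1.0, -0.0], [-1.0, 0.001, -0.0], [0.0, 0.0, -1.0]]
force: [0.7, -1.0, -0.0]
width: 85.1
```

Run:
```python
from h import *
s=bot.observe(); c=bot.capture("wrist")
def run(X):
    big=cv2.resize(c["img"][130:300,190:330],None,fx=4,fy=4,interpolation=cv2.INTER_CUBIC)
    for z,r in ((16,22),(16,13)):
        p=np.array([proj(c,[X[0]+r*np.cos(a),X[1]+r*np.sin(a),z],s) for a in np.linspace(0,6.28,60)]); cv2.polylines(big,[((p-[190,130])*4).astype(np.int32)],True,(255,0,0),1)
    return big
g=cv2.cvtColor(c["img"],cv2.COLOR_RGB2GRAY)
d=bot.regions_of(c,"narrow_ring_mid"); print([x["conf"] for x in d])
m=np.array(d[0]["pixels"]); ys,xs=np.where(m); print(xs.min(),xs.max(),ys.min(),ys.max())
th=np.percentile(g[m],50)*0.8; b=(m&(g>th)).astype(np.uint8)
cn=max(cv2.findContours(b,cv2.RETR_EXTERNAL,cv2.CHAIN_APPROX_NONE)[0],key=cv2.contourArea); e=cv2.fitEllipse(cn); X=back(c,e[0],16,s); print(th,e,X)
save("nr",run(X)); mv([X[0],X[1],17],-90)
```

```text
[0.63]
229 269 193 234
196.8 ((248.82119750976562, 214.84140014648438), (36.8397102355957, 39.51315689086914), 94.95112609863281) [442.39933801 260.70393578  16.        ]
pos [488.1 255.5 204.6] yaw -90.09 w 85.7 t 20.225 F [-0.1 -0.6 -0.1]
turn [ 0.01 -0.01 -0.09] shift cm [-0.52  4.57 18.76]
```

View pics/nr.png

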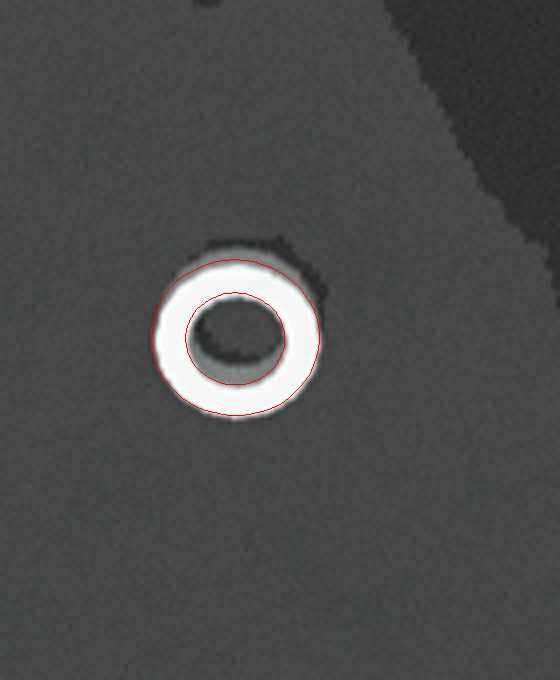

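The narrow ring's top circle sits about 0.5 mm below the overlay, centre about (441.9, 261). Grasping it.

Call:
apply_moves:
  rows: "0 0 0 -0.3 2 4 0;0 0 0 -0.58 4.62 8 0;0 0 0 -0.58 4.62 12 0;0 0 0 -0.58 4.62 15.5 0;0 0 0 -0.58 4.62 17.6 0;0 0 0 -0.58 4.62 18.3 0;0 0 0 -0.58 4.62 18.3 0;0 0 0 -0.58 4.62 18.3 60;0 0 0 -0.58 4.62 18.3 110;0 0 0 -0.58 4.62 18.3 150;0 0 0 -0.58 4.62 18.3 150;0 0 0 -0.58 4.62 18.3 160;0 0 0 -0.58 4.62 18.3 160"

```text
time: 21.85
tool_pos: [441.7, 262.6, 22.7]
orientation: [[0.0, -1.0, 0.001], [-1.0, -0.0, 0.0], [-0.0, -0.001, -1.0]]
force: [-2.9, -2.0, 9.9]
width: 41.5
```

Call:
apply_moves:
  rows: "0 0 0 0 0 -0.5 165;0 0 0 0 0 -1.5 165;0 0 0 0 0 -4 165;0 0 0 0 0 -8 165;0 0 0 3 -1.5 -10.5 165;0 0 0 8 -3.5 -10.5 165;0 0 0 13.5 -6 -10.5 165;0 0 0 19 -8.7 -10.5 165;0 0 0 24.5 -11.2 -10.5 165;0 0 0 30 -13.8 -10.5 165;0 0 0 35 -16 -10.5 165;0 0 0 39.5 -18.2 -10.5 165;0 0 0 42.5 -19.6 -10.5 165;0 0 0 43.55 -20.1 -10.5 165;0 0 0 43.55 -20.1 -10.5 165;0 0 0 43.55 -20.1 -10.5 165;0 0 0 43.55 -20.1 -10.5 165"

```text
time: 23.98
tool_pos: [642.3, -172.1, 127.1]
orientation: [[0.001, -1.0, 0.0], [-1.0, -0.001, 0.0], [-0.0, -0.0, -1.0]]
force: [-0.2, -0.5, -0.8]
width: 41.3
```

Run:
```python
from h import *
mv([642.5,-173.1,80],-90)
s=bot.observe(); c=bot.capture("wrist")
big=cv2.resize(c["img"][100:,100:420],None,fx=2.4,fy=2.4,interpolation=cv2.INTER_CUBIC)
def circ(x,y,z,r,col):
    p=np.array([proj(c,[x+r*np.cos(a),y+r*np.sin(a),z],s) for a in np.linspace(0,6.28,60)]); cv2.polylines(big,[((p-100)*2.4).astype(np.int32)],True,col,1)
x,y,z=s["tool_pos"]; circ(x,y,z-6.7,22,(255,0,0)); circ(x,y,z-6.7,13,(255,0,0))
circ(642.5,-173.1,50,30,(0,0,255))
save("nrheld",big)
```

```text
pos [ 642.3 -172.1  127.1] yaw -89.94 w 41.3 t 23.975 F [-0.2 -0.5 -0.8]
turn [-0.    0.    0.06] shift cm [ 0.1  -0.02  4.71]
```

View pics/nrheld.png

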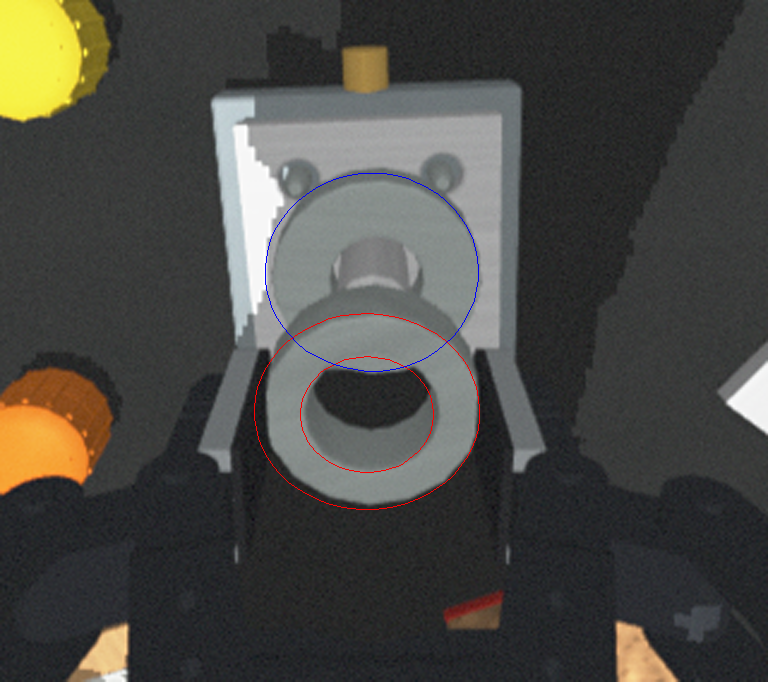

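The narrow ring is held centred (bore matches the overlay) and the neck shows in line at x about 375.

Call:
apply_moves:
  rows: "0 0 0 0.08 -0.02 1 165;0 0 0 0.08 -0.02 2 165;0 0 0 0.08 -0.02 2.6 165;0 0 0 0.08 -0.02 3.1 165;0 0 0 0.08 -0.02 3.6 165;0 0 0 0.08 -0.02 4.1 165;0 0 0 0.08 -0.02 4.5 165;0 0 0 0.08 -0.02 4.5 165"

```text
time: 25.02
tool_pos: [642.5, -173.9, 81.5]
orientation: [[-0.0, -1.0, -0.0], [-1.0, 0.0, 0.0], [-0.0, 0.0, -1.0]]
force: [-0.1, -0.3, -1.4]
width: 41.6
```

Now to the seat (TCP about 72.7), then release and back off.

Call:
apply_moves:
  rows: "0 0 0 -0.06 0 0.4 165;0 0 0 -0.06 0 0.7 165;0 0 0 -0.06 0 0.85 165;0 0 0 -0.06 0 0.92 165;0 0 0 -0.06 0 0.92 165"

```text
time: 25.65
tool_pos: [642.7, -173.3, 72.9]
orientation: [[-0.0, -1.0, 0.0], [-1.0, 0.0, -0.0], [0.0, -0.0, -1.0]]
force: [-1.5, 0.7, 2.1]
width: 41.2
```

Call:
apply_moves:
  rows: "0 0 0 0 0 0 100;0 0 0 0 0 0 40;0 0 0 0 0 0 0;0 0 0 0 0 0 0;0 0 0 0 0 -1 0;0 0 0 0 0 -4 0;0 0 0 0 0 -8 0;0 0 0 0 -1 -11 0;0 0 0 0 -3.5 -13 0;0 0 0 0 -3.5 -13 0;0 0 0 0 -3.5 -13 0"

```text
time: 27.02
tool_pos: [677.0, -173.2, 201.8]
orientation: [[-0.0, -1.0, -0.001], [-1.0, 0.0, 0.0], [-0.0, 0.001, -1.0]]
force: [-0.5, 0.2, -0.3]
width: 85.2
```

Run:
```python
from h import *
s=bot.observe(); c=bot.capture("wrist")
big=cv2.resize(c["img"][60:330,100:420],None,fx=2.4,fy=2.4,interpolation=cv2.INTER_CUBIC)
def circ(x,y,z,r,col):
    p=np.array([proj(c,[x+r*np.cos(a),y+r*np.sin(a),z],s) for a in np.linspace(0,6.28,60)]); cv2.polylines(big,[((p-[100,60])*2.4).astype(np.int32)],True,col,1)
for a in ((50,30),(66,22),(66,13),(76,8)): circ(642.5,-173.4,*a,(255,0,0))
save("placed3",big)
mv([675,0,200],-90)
```

```text
pos [ 676.9 -173.2  201.7] yaw -90.01 w 85.3 t 27.075 F [-0.2  1.2 -0. ]
turn [ 0.09  0.03 -0.01] shift cm [-17.32   0.19   0.18]
```

View pics/placed3.png

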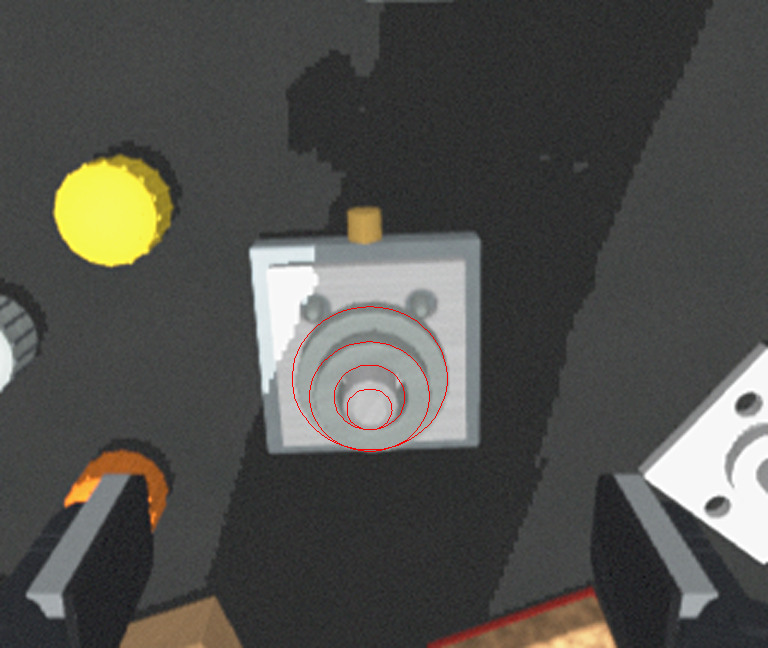

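The narrow ring is seated, concentric with the overlay. Next the grey cap; 14 pictures viewed so far, so I'll measure it numerically.

Call:
apply_moves:
  rows: "0 0 0 -4 0 0 0;0 0 0 -9 0 0 0;0 0 0 -14 0 0 0;0 0 0 -17.3 0 0 0;0 0 0 -17.3 0 0 0;0 0 0 -17.3 0 0 0"

```text
time: 27.82
tool_pos: [677.3, -1.1, 202.2]
orientation: [[-0.0, -1.0, -0.001], [-1.0, 0.0, -0.0], [0.0, 0.001, -1.0]]
force: [0.1, 0.1, 1.1]
width: 85.8
```

Run:
```python
from h import *
s=bot.observe(); c=bot.capture("wrist")
hsv=cv2.cvtColor(c["img"],cv2.COLOR_RGB2HSV)
for d in bot.regions_of(c,"cap_mid"):
    m=np.array(d["pixels"]); ys,xs=np.where(m)
    print(d["conf"],"sat",np.median(hsv[...,1][m]),"val",np.percentile(hsv[...,2][m],[10,50,90]),"box",xs.min(),xs.max(),ys.min(),ys.max())
    if np.median(hsv[...,1][m])<80:
        # silhouette: best fit of model (cylinder r20, h26; r16 top at 30) to mask bottom
        from scipy.optimize import minimize
        def sil(X):
            P=[proj(c,[X[0]+r*np.cos(a),X[1]+r*np.sin(a),z],s) for z,r in((0,20),(26,20),(30,16)) for a in np.linspace(0,6.28,40)]
            im=np.zeros((384*8,512*8),np.uint8); cv2.fillConvexPoly(im,cv2.convexHull((np.array(P)*8+4).astype(np.int32)),1)
            return cv2.resize(im.astype(np.float32),(512,384),interpolation=cv2.INTER_AREA)
        r=minimize(lambda X:np.abs(sil(X)-m).sum(),[640,0],method="Nelder-Mead",options=dict(initial_simplex=[[640,0],[646,0],[640,6]],xatol=.1))
        print("fit",r.x,r.fun,m.sum()); mv([r.x[0],r.x[1],22],-90)
save("cap",c["img"],(160,90,400,270),3)
```

```text
0.89 sat 198.0 val [144. 247. 247.] box 171 212 223 265
0.79 sat 192.0 val [143. 191. 200.] box 301 347 125 171
0.65 sat 11.0 val [104. 150. 237.] box 236 276 183 227
fit [643.3734917  -3.8520197] 54.21875 1448
pos [677.4  -1.5 202.4] yaw -90.08 w 85.5 t 27.925 F [-0.2 -0.5  0.2]
turn [ 0.02 -0.01 -0.08] shift cm [ 0.23  3.4  18.04]
0.62 sat 205.0 val [182. 197. 247.] box 206 250 100 145
0.56 sat 205.0 val [143. 189. 198.] box 284 322 249 289
```

Call:
apply_moves:
  rows: "0 0 0 0.2 2 4 0;0 0 0 0.2 3.4 8 0;0 0 0 0.2 3.4 12 0;0 0 0 0.2 3.4 15.5 0;0 0 0 0.2 3.4 17.4 0;0 0 0 0.2 3.4 18 0;0 0 0 0.2 3.4 18 0;0 0 0 0.2 3.4 18 60;0 0 0 0.2 3.4 18 110;0 0 0 0.2 3.4 18 150;0 0 0 0.2 3.4 18 160;0 0 0 0.2 3.4 18 170;0 0 0 0.2 3.4 18 170"

```text
time: 29.55
tool_pos: [644.0, -2.2, 23.4]
orientation: [[0.0, -1.0, 0.001], [-1.0, -0.0, -0.0], [0.0, -0.001, -1.0]]
force: [-1.5, 1.1, 5.7]
width: 38.9
```

Call:
apply_moves:
  rows: "0 0 0 0 0 -0.5 170;0 0 0 0 0 -1.5 170;0 0 0 0 0 -4 170;0 0 0 0 0 -8 170;0 0 0 1 0 -10.5 170;0 0 0 5 0.05 -10.5 170;0 0 0 9.5 0.1 -10.5 170;0 0 0 13.5 0.1 -10.5 170;0 0 0 16 0.1 -10.5 170;0 0 0 17.1 0.1 -10.5 170;0 0 0 17.1 0.1 -10.5 170;0 0 0 17.1 0.1 -10.5 170"

```text
time: 31.05
tool_pos: [642.8, -172.0, 127.6]
orientation: [[0.001, -1.0, -0.0], [-1.0, -0.001, 0.0], [-0.0, 0.0, -1.0]]
force: [-0.2, 0.5, -1.1]
width: 38.5
```

Run:
```python
from h import *
mv([642.8,-173.3,97],-90)
s=bot.observe(); c=bot.capture("wrist")
big=cv2.resize(c["img"][100:,100:420],None,fx=2.4,fy=2.4,interpolation=cv2.INTER_CUBIC)
def circ(x,y,z,r,col):
    p=np.array([proj(c,[x+r*np.cos(a),y+r*np.sin(a),z],s) for a in np.linspace(0,6.28,60)]); cv2.polylines(big,[((p-100)*2.4).astype(np.int32)],True,col,1)
x,y,z=s["tool_pos"]; circ(x,y,z+2.6,20,(255,0,0)); circ(x,y,z+6.6,16,(255,0,0))
circ(642.5,-173.3,66,22,(0,0,255)); circ(642.5,-173.3,50,30,(0,0,255))
save("capheld",big)
```

```text
pos [ 642.8 -172.   127.6] yaw -89.93 w 38.5 t 31.05 F [-0.2  0.5 -1.1]
turn [0.01 0.01 0.07] shift cm [ 0.13 -0.    3.06]
```

View pics/capheld.png

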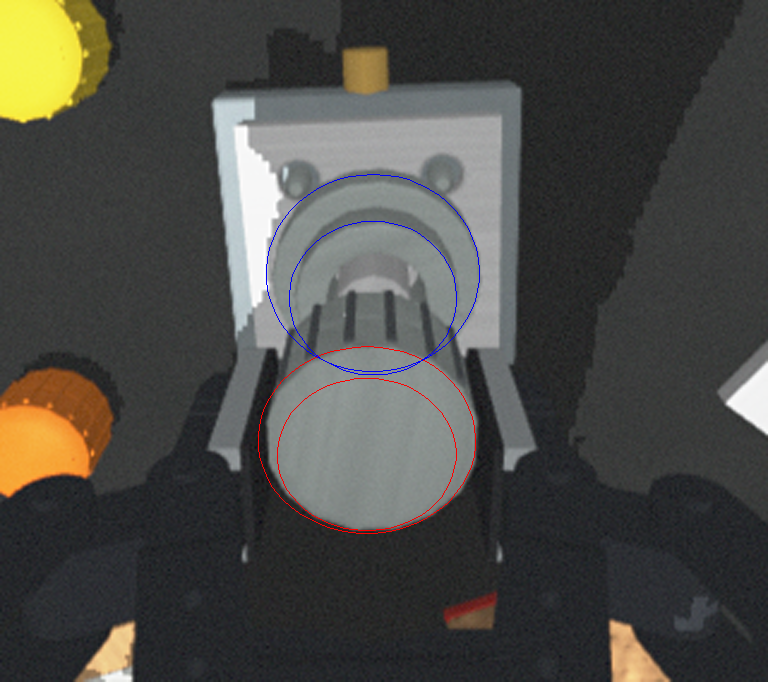

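The cap is held upright and centred at x about 371, with the neck behind at about 375. Lowering.

Call:
apply_moves:
  rows: "0 0 0 0.06 0 0.8 170;0 0 0 0.06 0 1.6 170;0 0 0 0.06 0 2.2 170;0 0 0 0.06 0 2.6 170;0 0 0 0.06 0 2.9 170;0 0 0 0.06 0 3.2 170;0 0 0 0.06 0 3.2 170"

```text
time: 31.98
tool_pos: [642.5, -173.9, 95.4]
orientation: [[-0.0, -1.0, -0.0], [-1.0, 0.0, 0.0], [-0.0, 0.0, -1.0]]
force: [1.2, -0.0, -0.9]
width: 38.4
```

Call:
apply_moves:
  rows: "0 0 0 0 0 0.3 170;0 0 0 0 0 0.5 170;0 0 0 0 0 0.6 170;0 0 0 0 0 0.6 170"

```text
time: 32.48
tool_pos: [642.6, -173.9, 89.6]
orientation: [[-0.0, -1.0, 0.0], [-1.0, 0.0, 0.0], [-0.0, -0.0, -1.0]]
force: [-0.3, -1.0, -0.6]
width: 38.5
```

Call:
apply_moves:
  rows: "0 0 0 0 0 0.06 170;0 0 0 0 0 0.06 170;0 0 0 0 0 0.06 100;0 0 0 0 0 0.06 40;0 0 0 0 0 0.06 0;0 0 0 0 0 0.06 0;0 0 0 0 0 -1 0;0 0 0 0 0 -4 0;0 0 0 0 0 -8 0;0 0 0 -4 -2 -12 0;0 0 0 -8 -2 -15 0;0 0 0 -12 0 -15 0;0 0 0 -12 0 -15 0;0 0 0 -12 0 -15 0"

```text
time: 34.22
tool_pos: [642.7, -54.2, 240.2]
orientation: [[0.0, -1.0, 0.001], [-1.0, -0.0, -0.0], [0.0, -0.001, -1.0]]
force: [-0.2, 0.1, 1.5]
width: 85.9
```

Run:
```python
from h import *
s=bot.observe(); out=[]
for n,r in (("side",(200,85,300,185)),("wrist",None),("top",(270,130,370,230))):
    s=bot.observe(); c=bot.capture(n); f=4; S=s if n=="wrist" else None
    if r is None:
        u=proj(c,[642.5,-173.3,50],S).astype(int); print(n,u); x0=int(np.clip(u[0]-65,0,382)); y0=int(np.clip(u[1]-65,0,254)); r=(x0,y0,x0+130,y0+130)
    im=c["img"][r[1]:r[3],r[0]:r[2]]; k=266/im.shape[0]
    im=cv2.resize(im,(266,266),interpolation=cv2.INTER_CUBIC); clean=im.copy()
    for z,rad in ((34,30),(50,30),(66,22),(92,20),(96,16)):
        p=np.array([proj(c,[642.5+rad*np.cos(a),-173.3+rad*np.sin(a),z],S) for a in np.linspace(0,6.28,60)]); cv2.polylines(im,[((p-r[:2])*k).astype(np.int32)],True,(255,0,0),1)
    out.append(np.vstack([clean,im]))
save("final",np.hstack(out))
print(s["tool_pos"],s["time"])
```

```text
wrist [371 172]
[642.76671428 -54.76215539 239.60822174] 34.325
```

View pics/final.png

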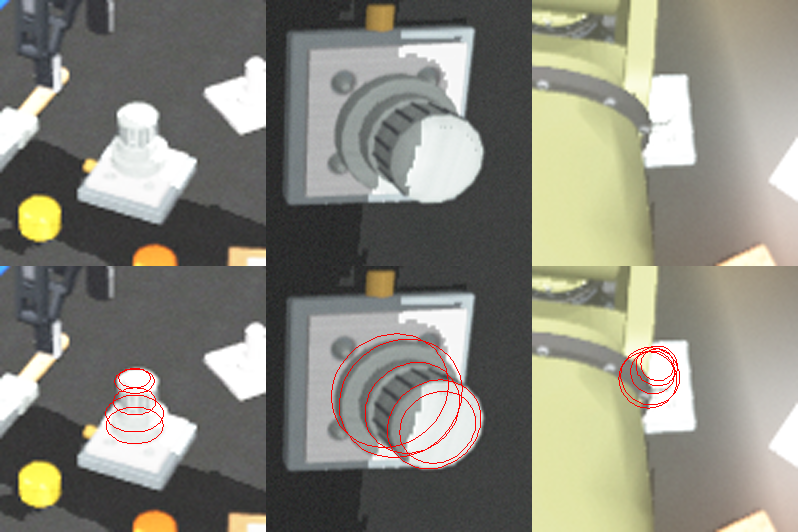

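The stack stands upright. The side and wrist overlays match the seated heights of ring, ring and cap, and the gripper is clear. I'm handing it in.

```bash
python3 -c "
from station import bot
print(bot.finish_job())"
```

```text
the job is handed in; nothing more can be done
None
```

The pump head is rebuilt on the grey block and handed in at about 34 s. The square-hole flange went over the four studs, then the wide ring, the narrow ring and the grey cap. I did not touch the two flanges that don't fit.

**Last checks:**
- **Seating:** In the side and wrist views the outlines for fully seated parts matched to within about 1–2 mm. The stack stood upright and the gripper was clear.
- **Forces:** They stayed low. The highest reading was about 14 N, while the jaws closed on the wide ring.
- **Measurements that disagreed:** My first position for the wide ring was about 10 mm off, so I measured it again before grasping. The wrist camera also read about 1 mm off along the jaw direction, and I allowed for that.
- **Not confirmed:** The top camera could not check the final stack because the arm blocked its view. `finish_job` reported no verdict.

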